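# Clamp a printer roller for service

## Task

Slide the black platen roller along its cradle until its shaft end is fully home against the end stop of the blue screw clamp. Then screw the clamp down with the black knob (clockwise seen from above) until its foot holds the roller snugly, with about 25 newtons, without crushing the rubber; the knob sinks as it turns, so let your grip travel with it rather than dragging or pressing it along the spindle. Leave the things around the clamp where they are.

Things in the scene. Friction and masses are not known exactly. Their poses are not given: they have to be found in the camera images.
- clamp: Blue screw clamp, fixed; base 280 x 90 x 12 mm. Origin: centre of its underside; x along the cradle to the end stop, z up. Roller rail 14 mm wide, top at z = 41, x = -127 to 76 mm, finger room beside it down to z = 12; channel on it, x = 5 to 75, 36.5 mm over its walls, to z = 58. Column x = 97 to 133. Arm 32 mm wide, x = 25 to 133, z = 88 to 114, carries the vertical spindle at x = 45.
- stop_face (a point): Point on the end stop's face where the middle of the shaft end comes to rest (x = 85, y = 0, z = 52 mm from the clamp's origin); axes as the clamp's.
- platen_roller: Black roller, 165 mm long, 0.14 kg, on the rail, 20 to 40 mm short of the stop. Origin: under mid-length, at rail-top height; y runs along it to the plain shaft end that meets the stop. Rubber 22 mm across, 120 mm long; shaft 10 mm; disc 22 mm at y = -72 to -78. Acts as a square bar, does not roll. Grip from above across its width at y = -40 to -45 mm to clear the knob; slides with a few newtons.
- shaft_end (a point): Centre of the roller's plain shaft end, 82.5 mm from its middle, 11 mm above its underside.
- knob_grip (a point): Centre of the clamp's round black knob, 40 mm in diameter, 28 mm high (14 mm above and below this point), on the vertical spindle axis, 165 to 168 mm above the bench at the start. Below it: a 24 mm collar, the thin spindle and the clamp's arm (top 114 mm). It sinks 20 mm per clockwise turn (3.18 mm per rad).
- knob_turn (a joint): Knob angle, rad, growing clockwise seen from above, which lowers spindle, knob and foot together; 0.6 to 1.6 at the start, ends of travel -0.3 and 6.0. Free running takes 0.15 N m; each newton of clamping force adds 0.0032 N m (25 N: 0.08 N m more). The thread locks itself up to about 45 N; at a halt its friction may act either way, so go by the rise.
- knob_float (a joint): Axial play of the knob on its spindle, m, positive up, 0 at rest. A spring of 4 N per mm centres it; it must not be pulled or pressed farther than 2.5 mm (10 N) either way.
- spindle: Spindle with knob above and round rubber foot (22 mm) below. Origin on its axis at its lower end. The foot's face lies 9.5 mm lower, give or take 3.5 mm, set anew each time, so contact must be felt: it meets the roller's top (63 mm above the bench) after 2 to 12 mm of travel, then gives way by 1 mm per 12 N, up to 6 mm.
- step_motor: Stepper motor, black and silver, 50 x 42 x 61 mm, standing loose to the left of the clamp. Origin: centre of its underside.
- gear_white: White spare gear, 44 mm across, 15 mm high, lying loose to the right of the clamp. Origin: centre of its underside.
- tape_roll: Yellow tape roll, 92 mm across, 22 mm high, lying loose to the right of the clamp. Origin: centre of its underside.
Not all that is in view belongs to the job. What is meant by the platen_roller is not green or yellow, and is the larger of those in its own colour.

How it is judged:
By the outcome, as a careful person would: the job done as asked, in the order asked, and still so for the second after the job is handed in, with the robot touching nothing.
It also fails if it takes over 70 s, if anything falls off the work surface, if the arm or the gripper's body presses on something with over 40 N, if the wrist force passes 120 N, or if a joint passes its speed limit or range.

## Robot

A 6-joint arm with a two-finger parallel gripper is mounted at the origin on the work surface; the furniture and walls round the work are solid. World frame = base frame: x ahead of the robot, y to its left, z up, the work surface at z = 0. Lengths are in m, angles in degrees, forces in N, time in s.
With the tool pointing down it reaches from about 0.4 to 0.825 m from the base axis. Payload 7 kg.
Tool frame: the origin (TCP) lies at the very end of the fingers, on their centre line; the grasp point (between the pads) lies 19 mm behind it; z points along the fingers, y is the line along which they close (so a half turn about z gives the same grasp; the last joint's range is limited). The gripper opens to 85 mm and grips with 20 to 120 N. Pads are 22 mm wide; open, the fingers measure 114 mm over their backs; the gripper's body (76 mm by 85 mm) begins 54 mm behind the grasp point. The pads swing forward as they close: fully open they stand 13 mm farther back than shut.
Start: joints at [16.507, 20.546, 0.682, 0, -70.136, -16.507], TCP at [0.675, -0, 0.208] pointing down, gripper open.
Joint ranges: [-176.03, 176.03], [-82.01, 121.73], [-58.28, 71.71], [-173.87, 95.51], [-174.79, -0.11], [-173.66, 173.66]. Speed limits (degrees/s): [136.94, 136.94, 172.46, 180, 180, 180].

## Interface

Orientations are given as a 3x3 rotation matrix whose columns are the frame's x, y, z axes.
In Python, from rig import bot gives the robot as it stands. The module is installed in compiled form; this text tells all that it offers.
- The arm moves only by the tool play_rows, never from a script. Its argument "rows" is a list of rows, each a list of 3 entries, a list of its own where there are three numbers: the opening, from 0 (shut) to 1 (fully open), then the shift along the world's x, y, z in mm, then the turn about the world's z in rad. A call has exactly 5 rows; each row is the pose to reach, as a shift and turn from the pose commanded when the call began; what a row does not reach only later rows make up. A row lasts 1/10 s, in which the tool goes at most 50 mm and 8.59 degrees, less where a joint would pass 70% of its speed; a pose out of reach is approached as far as the arm can. A call with a gripper value outside its range is refused whole. The fingers move at their own pace and stop on an object; "force" is the grip in N (left out, the last holds). Time passes only in rows, so rows that repeat a pose let the fingers close, or fill a call up. It gives the time, the measured TCP pose, the force, the opening and the grip force at its end, in the units of the state.
- bot.state(): the state, without advancing time (a new reading comes with each control period).
- bot.get_image(name): name is "scene" or "side" or "wrist"; returns the picture (420x560x3 uint8, blue, green, red); there is no depth.
- bot.camera_info(name): a dict with "fx", "fy", "cx", "cy" (pixels), "k1" (the pictures are not rectified: a ray, as slopes to the right and down, at radius r is drawn at 1 + k1 r^2 times it, then the intrinsics apply), "rvec" (rotation vector, rad) and "tvec" (3), from world to camera coordinates, as OpenCV has them; the wrist camera has in their place "hand_eye" (4x4, takes a point from camera to tool coordinates, whose origin is the TCP and whose axes are the flange's). Camera axes: x right, y down, z forward; pixel columns grow to the right and rows downward; lengths in m; the calibration is good to about 2 mm. A picture is of the moment at which its call begins: read the wrist's pose just before it. camera_info takes no time and is no camera call.
- bot.job_done(): hands the job in; it is judged then, once.
The state is a dict: "t": time; "q": joint angles; "joint_vel": joint speeds; "effort": joint torques, N m; "position": TCP position; "orientation": TCP orientation; "contact_force": force on the tool from outside, world axes, zero at the start; "wrist_torque": the same for the moment, N m; "width": opening from 0.0 (shut) to 1.0 (fully open); "gripper_force": force on a finger pad.
Only numpy, scipy, OpenCV 4.12 (cv2) and the standard library are available. Lean on these libraries where they do the work, as an engineer would, in place of code of your own. Each camera call takes 0.05 s, during which the arm holds its last target. There are 200 camera calls.

## Working session

There is one attempt and no reset: what is moved stays moved. The work goes in short steps, Python scripts to look and compute and a tool call to move; the robot and the scene stay as the last step left them, time stands still between calls to the robot, and variables do not carry over. Pictures are saved under pics/ and viewed, at most 10 in all, crops included, and the job is handed in when it is done.

Besides the shell and the picture viewer there is one more tool, called after "Emit:" as name(argument=value, ...), one argument or row to a line, values as JSON. play_rows: Moves the arm, as the interface text tells. Its arguments: {"type":"object","properties":{"rows":{"type":"array","items":{"type":"array"}},"force":{"type":"number"}},"required":["rows"]}

```bash
mkdir -p pics
cat > h.py <<'E'
import numpy as np, cv2
from rig import bot
def cam(n):
    c=bot.camera_info(n)
    if 'hand_eye' in c:
        s=bot.state(); T=np.eye(4); T[:3,:3]=np.array(s['orientation']); T[:3,3]=s['position']
        M=T@np.array(c['hand_eye']); return c,M[:3,:3],M[:3,3]
    R=cv2.Rodrigues(np.array(c['rvec'],float))[0]; return c,R.T,-R.T@np.array(c['tvec'],float).ravel()
def ray(cm,u,v):
    c,R,o=cm; d=np.array([(u-c['cx'])/c['fx'],(v-c['cy'])/c['fy']]); s=d.copy()
    for _ in range(20): s=d/(1+c['k1']*(s@s))
    return o,R@np.array([s[0],s[1],1])
def onz(cm,u,v,z):
    o,d=ray(cm,u,v); return o+d*(z-o[2])/d[2]
def proj(cm,p):
    c,R,o=cm; q=R.T@(np.array(p)-o); s=q[:2]/q[2]; s=s*(1+c['k1']*(s@s)); return np.array([c['fx']*s[0]+c['cx'],c['fy']*s[1]+c['cy']])
E
python3 - <<'E'
from h import *
s=bot.state(); print(s)
for n in('scene','side','wrist'):
    cm=cam(n); np.set_printoptions(precision=3,suppress=True); print(n,cm[2],cm[1][:,2],cm[0]['fx'],cm[0]['k1'])
    cv2.imwrite(f'pics/{n}0.png',bot.get_image(n))
E
```

```text
{'t': 0.0, 'q': array([ 1.65054102e+01,  2.05913458e+01,  6.35244795e-01, -2.01895377e-02,
       -7.01372123e+01, -1.65083255e+01]), 'joint_vel': array([-0.07093275, -0.04330219,  0.01558434,  0.04560341,  0.03584333,
        0.04881937]), 'effort': array([ 2.55543900e-04, -5.83324420e+01,  2.93422562e+01,  6.93659976e+00,
       -6.00149287e-03, -1.14765509e-06]), 'position': array([ 6.74483092e-01, -4.57912534e-05,  2.06975692e-01]), 'orientation': array([[-1.70756000e-04, -9.99998615e-01, -1.65564825e-03],
       [-9.99999975e-01,  1.70996205e-04, -1.44941186e-04],
       [ 1.45224095e-04,  1.65562346e-03, -9.99998619e-01]]), 'contact_force': array([-1.0037558 , -0.02100712, -0.10120331]), 'wrist_torque': array([ 0.01346065,  0.01581871, -0.05299654]), 'gripper_force': 0.0, 'width': 0.9983426697436942}
scene [ 0.131 -0.45   0.81 ] [ 0.45   0.509 -0.734] 415.69484703353726 -0.022687608042389576
side [ 0.53  -0.932  0.692] [ 0.018  0.858 -0.514] 379.8278390021538 -0.06949920090278373
wrist [ 0.674 -0.071  0.373] [-0.002  0.285 -0.959] 314.5676757273313 -0.06640600464659399
```

View pics/scene0.png

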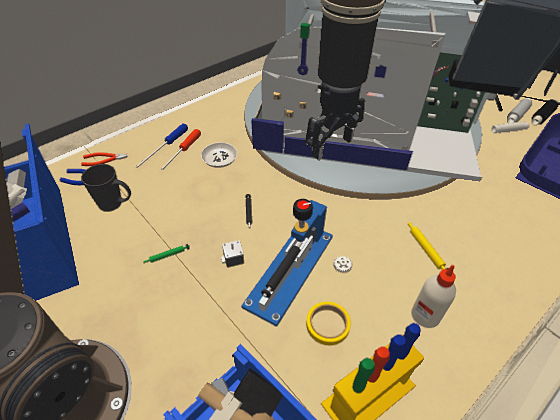

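View pics/side0.png

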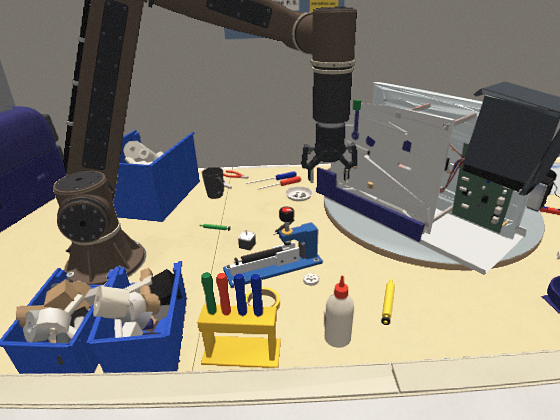

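View pics/wrist0.png

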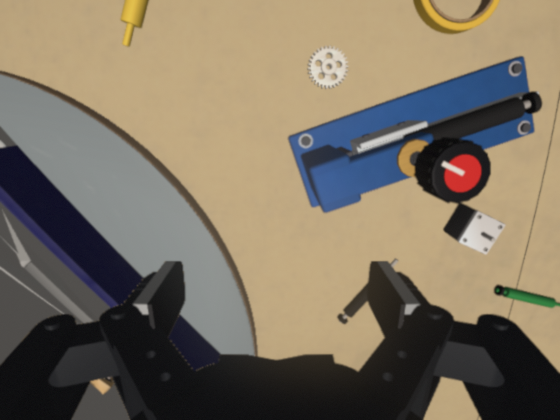

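The wrist view shows the clamp with base corners near (525,57), (535,135) and (290,136), the knob's red cap at (463,173), and the roller's rear disc at (533,102). The motor is at (475,228) and the gear at (328,67). In the scene view the knob is at (303,206) and the clamp lies to its lower left.

```bash
cat > m.py <<'E'
from h import *
np.set_printoptions(precision=4,suppress=True)
W=cv2.imread('pics/wrist0.png'); S=cv2.imread('pics/scene0.png'); D=cv2.imread('pics/side0.png')
cw,cs,cd=cam('wrist'),cam('scene'),cam('side')
hsv=cv2.cvtColor(W,cv2.COLOR_BGR2HSV)
m=cv2.inRange(hsv,(95,90,40),(125,255,255)); m[:, :270]=0
cn=max(cv2.findContours(m,cv2.RETR_EXTERNAL,cv2.CHAIN_APPROX_NONE)[0],key=cv2.contourArea)[:,0].astype(float)
def near(a,b,tol=5):
    a,b=np.array(a,float),np.array(b,float); t=(b-a)/np.linalg.norm(b-a); L=np.linalg.norm(b-a)
    r=cn-a; s=r@t; d=abs(r@[-t[1],t[0]]); return cn[(d<tol)&(s>6)&(s<L-6)]
def fl(a,b,z=.012):
    P=np.array([onz(cw,u,v,z)[:2] for u,v in near(a,b)]); f=cv2.fitLine(P.astype(np.float32),cv2.DIST_HUBER,0,.001,.001).ravel(); return f[:2].astype(float),f[2:].astype(float),len(P)
def X(l,k): s=np.linalg.solve(np.c_[l[0],-k[0]],k[1]-l[1]); return l[1]+s[0]*l[0]
top=fl((290,136),(525,57)); rt=fl((525,57),(535,135)); lf=fl((290,136),(308,197))
for l in(top,rt,lf): print(l[0],l[2],np.degrees(np.arctan2(l[0][1],l[0][0])))
A,B=X(top,rt),X(top,lf); print('corners',A,B,np.linalg.norm(A-B))
ex=(B-A)/np.linalg.norm(B-A); print('yaw',np.degrees(np.arctan2(ex[1],ex[0])))
def red(I,c,r=25):
    h=cv2.cvtColor(I,cv2.COLOR_BGR2HSV); k=cv2.inRange(h,(0,150,90),(8,255,255))|cv2.inRange(h,(172,150,90),(180,255,255))
    q=np.zeros_like(k); cv2.circle(q,c,r,255,-1); k&=q
    cc=max(cv2.findContours(k,cv2.RETR_EXTERNAL,1)[0],key=cv2.contourArea); (e,ax,an)=cv2.fitEllipse(cv2.convexHull(cc)); return e,ax
R=[(cw,)+red(W,(463,173),35),(cs,)+red(S,(303,204)),(cd,)+red(D,(287,213))]
M=np.zeros((3,3)); b=np.zeros(3)
for c,e,ax in R:
    o,d=ray(c,*e); d/=np.linalg.norm(d); Q=np.eye(3)-np.outer(d,d); M+=Q;b+=Q@o; print(e,ax,onz(c,*e,.18))
K=np.linalg.solve(M,b); print('cap',K)
for c,e,_ in R: print(proj(c,K)-e)
# clamp origin from top edge: which side
ey=np.array([-ex[1],ex[0]]); mid=(A+B)/2
for sg in(1,-1): O=mid+sg*ey*.045; print('O',O,'knob in clamp',(K[:2]-O)@ex,(K[:2]-O)@ey)
E
python3 m.py
```

```text
[0.9421 0.3355] 224 19.600279263026156
[ 0.3108 -0.9505] 31 -71.8942367234207
[ 0.3361 -0.9418] 63 -70.36119346732998
corners [ 0.3992 -0.1397] [ 0.6587 -0.0473] 0.2754660844139064
yaw 19.60027926302615
(462.2987365722656, 172.88607788085938) (35.37734603881836, 40.95869445800781) [ 0.5551 -0.037   0.18  ]
(302.5304260253906, 204.34625244140625) (8.816954612731934, 11.303740501403809) [ 0.5596 -0.0381  0.18  ]
(286.0484313964844, 209.16500854492188) (4.878413200378418, 8.96313762664795) [ 0.5577 -0.0324  0.18  ]
cap [ 0.5576 -0.0386  0.1832]
[-0.4252 -1.7113]
[-0.4601 -0.441 ]
[0.0102 0.1021]
O [ 0.5138 -0.0511] knob in clamp 0.045398080162383954 -0.0029197217293027134
O [ 0.544  -0.1359] knob in clamp 0.045398080162383884 0.08708027827069731
```

Emit:
play_rows(
  rows=[
    [1, [0, 0, 30], 0],
    [1, [-45, -15, 30], -0.14],
    [1, [-90, -30, 30], -0.28],
    [1, [-135, -45, 30], -0.42],
    [0.6, [-180, -60, 30], -0.56],
  ],
)

```text
t: 0.65
position: [0.493, -0.0606, 0.2374]
orientation: [[-0.536, -0.844, -0.001], [-0.844, 0.536, -0.0], [0.0, 0.001, -1.0]]
contact_force: [0.1, 0.4, 1.7]
width: 0.855
gripper_force: 0.0
```

Emit:
play_rows(
  rows=[
    [0.6, [-47, -15, 0], -0.14],
    [0.6, [-47, -15, 0], -0.28],
    [0.6, [-47, -15, 0], -0.42],
    [0.6, [-47, -15, 0], -0.56],
    [0.6, [-47, -15, 0], -0.67],
  ],
)

```text
t: 1.15
position: [0.4477, -0.0751, 0.238]
orientation: [[-0.944, -0.329, 0.0], [-0.329, 0.944, 0.0], [-0.0, 0.0, -1.0]]
contact_force: [-0.5, -1.1, 0.0]
width: 0.601
gripper_force: 0.0
```

Emit:
play_rows(
  rows=[
    [0.6, [0, 0, -20], 0],
    [0.6, [0, 0, -30], 0],
    [0.6, [0, 0, -30], 0],
    [0.6, [0, 0, -30], 0],
    [0.6, [0, 0, -30], 0],
  ],
)

```text
t: 1.65
position: [0.4484, -0.075, 0.2085]
orientation: [[-0.942, -0.334, 0.001], [-0.334, 0.942, -0.0], [-0.001, -0.0, -1.0]]
contact_force: [-0.3, 0.4, 0.2]
width: 0.599
gripper_force: 0.0
```

Run:
```python
from h import *
import pickle
np.set_printoptions(precision=4,suppress=True)
s=bot.state(); print(s['position'],s['orientation'][:,0],s['q'],s['contact_force'])
c=cam('wrist'); pickle.dump(c,open('cw1.pkl','wb')); cv2.imwrite('pics/w1.png',bot.get_image('wrist'))
cv2.imwrite('pics/s1.png',bot.get_image('scene'))
```

```text
[ 0.4484 -0.075   0.2085] [-0.9424 -0.3345 -0.0007] [ 15.4696  -0.8283 -25.7248   0.0157 -65.0624 -85.9351] [-0.3244  0.4113  0.2247]
```

View pics/w1.png

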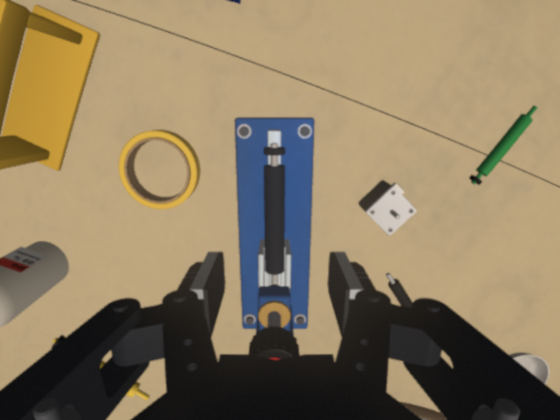

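The view shows the whole base, with corners near (236,118), (314,118), (308,329) and (242,329). The rear disc is at (275,151) and the rubber runs from (275,165) to (275,273), centred on the rail. The motor is far to the right at (388,207).

Run:
```python
from h import *
import pickle
np.set_printoptions(precision=4,suppress=True)
c=pickle.load(open('cw1.pkl','rb')); W=cv2.imread('pics/w1.png'); hsv=cv2.cvtColor(W,cv2.COLOR_BGR2HSV)
m=cv2.inRange(hsv,(95,90,40),(125,255,255)); m[:100]=0;m[:,:225]=0;m[:,325:]=0
def edge(P):
    Q=np.array([onz(c,u,v,.012)[:2] for u,v in P],np.float32); f=cv2.fitLine(Q,cv2.DIST_HUBER,0,.001,.001).ravel().astype(float); return f[:2],f[2:]
rows=range(130,240); L=edge([(np.nonzero(m[r])[0][0]-.5,r) for r in rows]); R=edge([(np.nonzero(m[r])[0][-1]+.5,r) for r in rows])
T=edge([(x,np.nonzero(m[:,x])[0][0]-.5) for x in range(242,309)])
B=edge([(x,np.nonzero(m[:,x])[0][-1]+.5) for x in list(range(246,252))+list(range(296,304))])
def X(l,k): s=np.linalg.solve(np.c_[l[0],-k[0]],k[1]-l[1]); return l[1]+s[0]*l[0]
cor=[X(T,L),X(T,R),X(B,R),X(B,L)]; print(np.array(cor))
print('len',np.linalg.norm(cor[0]-cor[3]),np.linalg.norm(cor[1]-cor[2]),'wid',np.linalg.norm(cor[0]-cor[1]))
O=sum(cor)/4; ex=(cor[2]+cor[3]-cor[0]-cor[1]); ex/=np.linalg.norm(ex); ey=np.array([-ex[1],ex[0]])
# back-end-based origin
O2=(cor[0]+cor[1])/2+.14*ex
print('O',O,O2,'yaw',np.degrees(np.arctan2(ex[1],ex[0])))
def cl(u,v,z): p=onz(c,u,v,z)[:2]-O; return np.array([p@ex,p@ey])
g=W.max(2).astype(int)
print('col275',[(r,g[r,275]) for r in range(138,172)]); print('bot',[(r,g[r,275]) for r in range(266,280)])
for r in(185,210,235):
    print(r,[(x,g[r,x]) for x in range(260,292)] if r==210 else '', [cl(x,r,.057) for x in (264,285)])
for n,v,z in(('disc',151,.063),('shaftend',143,.057),('rub rear',165,.063),('rub front',273,.063)): print(n,cl(275,v,z))
print('knob?',O+.045*ex, 'motor',cl(388,207,.061))
```

```text
[[ 0.3978 -0.1392]
 [ 0.3689 -0.0578]
 [ 0.6282  0.0339]
 [ 0.657  -0.0474]]
len 0.27496339973991624 0.2749340773523692 wid 0.08635925783188736
O [ 0.513  -0.0526] [ 0.5154 -0.0518] yaw 19.48920451402721
col275 [(138, np.int64(215)), (139, np.int64(215)), (140, np.int64(215)), (141, np.int64(209)), (142, np.int64(187)), (143, np.int64(156)), (144, np.int64(162)), (145, np.int64(174)), (146, np.int64(169)), (147, np.int64(141)), (148, np.int64(86)), (149, np.int64(53)), (150, np.int64(53)), (151, np.int64(55)), (152, np.int64(54)), (153, np.int64(55)), (154, np.int64(74)), (155, np.int64(122)), (156, np.int64(160)), (157, np.int64(169)), (158, np.int64(171)), (159, np.int64(172)), (160, np.int64(171)), (161, np.int64(171)), (162, np.int64(170)), (163, np.int64(170)), (164, np.int64(165)), (165, np.int64(144)), (166, np.int64(101)), (167, np.int64(61)), (168, np.int64(52)), (169, np.int64(51)), (170, np.int64(51)), (171, np.int64(52))]
bot [(266, np.int64(51)), (267, np.int64(51)), (268, np.int64(53)), (269, np.int64(52)), (270, np.int64(53)), (271, np.int64(52)), (272, np.int64(53)), 
[... 466 characters left out ...]
4(49)), (272, np.int64(49)), (273, np.int64(50)), (274, np.int64(51)), (275, np.int64(51)), (276, np.int64(51)), (277, np.int64(51)), (278, np.int64(50)), (279, np.int64(50)), (280, np.int64(49)), (281, np.int64(49)), (282, np.int64(49)), (283, np.int64(58)), (284, np.int64(90)), (285, np.int64(121)), (286, np.int64(136)), (287, np.int64(140)), (288, np.int64(139)), (289, np.int64(139)), (290, np.int64(139)), (291, np.int64(140))] [array([-0.0446, -0.0107]), array([-0.0446,  0.0115])]
235  [array([-0.0164, -0.011 ]), array([-0.0164,  0.0117])]
disc [-0.107   0.0009]
shaftend [-0.1143  0.0009]
rub rear [-0.0932  0.0009]
rub front [0.0263 0.0009]
knob? [ 0.5554 -0.0376] motor [-0.0492  0.1193]
```

Emit:
play_rows(
  rows=[
    [0.6, [-6, -2, -30], 0.003],
    [0.6, [-6, -2, -70], 0.003],
    [0.6, [-6, -2, -110], 0.003],
    [0.6, [-6, -2, -150], 0.003],
    [0.6, [-6, -2, -178], 0.003],
  ],
  force=30,
)

```text
t: 2.25
position: [0.4413, -0.0771, 0.0282]
orientation: [[-0.942, -0.337, -0.001], [-0.337, 0.942, -0.0], [0.001, 0.0, -1.0]]
contact_force: [0.8, 0.2, 0.2]
width: 0.597
gripper_force: 0.0
```

Emit:
play_rows(
  rows=[
    [0.5, [0, 0, 0], 0],
    [0.3, [0, 0, 0], 0],
    [0.15, [0, 0, 0], 0],
    [0.15, [0, 0, 0], 0],
    [0.15, [0, 0, 0], 0],
  ],
)

```text
t: 2.75
position: [0.4433, -0.0768, 0.0313]
orientation: [[-0.941, -0.337, 0.003], [-0.337, 0.941, 0.001], [-0.003, -0.0, -1.0]]
contact_force: [0.6, -0.1, 5.4]
width: 0.243
gripper_force: 32.7
```

Emit:
play_rows(
  rows=[
    [0.15, [6, 2.1, 0], 0],
    [0.15, [12, 4.3, 0], 0],
    [0.15, [18, 6.4, 0], 0],
    [0.15, [23, 8.2, 0], 0],
    [0.15, [28, 9.9, 0], 0],
  ],
)

```text
t: 3.25
position: [0.4651, -0.0697, 0.0308]
orientation: [[-0.942, -0.336, -0.008], [-0.336, 0.942, -0.003], [0.009, -0.0, -1.0]]
contact_force: [-15.8, -8.7, 24.3]
width: 0.245
gripper_force: 35.4
```

Emit:
play_rows(
  rows=[
    [0.15, [0, 0, 0], 0],
    [0.15, [0, 0, 0], 0],
    [0.15, [1, 0.35, 0], 0],
    [0.15, [2, 0.7, 0], 0],
    [0.15, [2, 0.7, 0], 0],
  ],
)

```text
t: 3.75
position: [0.4667, -0.0692, 0.0308]
orientation: [[-0.942, -0.336, -0.009], [-0.336, 0.942, -0.003], [0.009, -0.0, -1.0]]
contact_force: [-18.1, -10.1, 25.6]
width: 0.244
gripper_force: 35.6
```

Emit:
play_rows(
  rows=[
    [0.15, [0, 0, 1], 0],
    [0.15, [0, 0, 1], 0],
    [0.15, [0, 0, 2], 0],
    [0.15, [0, 0, 2], 0],
    [0.15, [0, 0, 2], 0],
  ],
)

```text
t: 4.25
position: [0.4705, -0.0677, 0.0321]
orientation: [[-0.942, -0.336, -0.002], [-0.336, 0.942, -0.001], [0.003, -0.0, -1.0]]
contact_force: [-1.7, -7.4, 0.2]
width: 0.243
gripper_force: 32.7
```

Run:
```python
from h import *
np.set_printoptions(precision=4,suppress=True)
s=bot.state(); print(s['position'],s['contact_force'],s['wrist_torque'])
cv2.imwrite('pics/s2.png',cv2.resize(bot.get_image('scene')[180:340,220:360],None,fx=3.5,fy=3.5,interpolation=cv2.INTER_CUBIC))
```

```text
[ 0.4705 -0.0677  0.0321] [-1.6946 -7.379   0.1775] [-2.9328  0.5337 -0.3375]
```

View pics/s2.png

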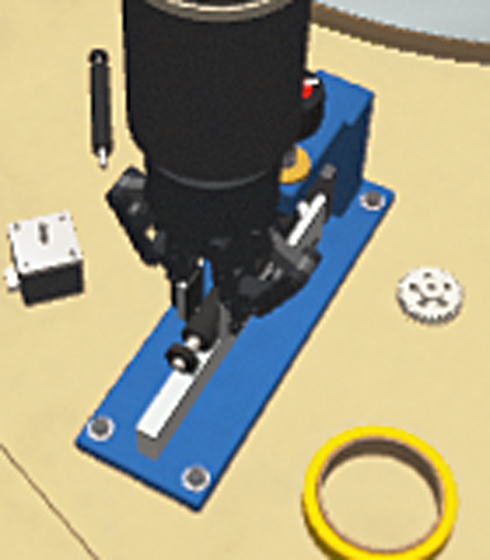

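The crop shows the roller still held on the rail, not yet home: the disc is at (182,357) and the front shaft nears the column. The downward press has been relieved.

Emit:
play_rows(
  rows=[
    [0.15, [1, -0.8, 0], 0],
    [0.15, [2.5, -0.3, 0], 0],
    [0.15, [4, 0.2, 0], 0],
    [0.15, [5, 0.6, 0], 0],
    [0.15, [5, 0.6, 0], 0],
  ],
)

```text
t: 4.8
position: [0.4765, -0.066, 0.0318]
orientation: [[-0.941, -0.337, -0.001], [-0.337, 0.941, -0.0], [0.001, -0.0, -1.0]]
contact_force: [-2.2, -3.4, 0.7]
width: 0.242
gripper_force: 32.7
```

Emit:
play_rows(
  rows=[
    [0.15, [1, 0.3, 0], 0],
    [0.15, [1, 0.3, 0], 0],
    [0.15, [2, 0.7, 0], 0],
    [0.15, [2, 0.7, 0], 0],
    [0.15, [2, 0.7, 0], 0],
  ],
)

```text
t: 5.3
position: [0.4765, -0.066, 0.0314]
orientation: [[-0.942, -0.337, -0.004], [-0.337, 0.942, -0.001], [0.004, 0.0, -1.0]]
contact_force: [-6.4, -4.9, 3.0]
width: 0.248
gripper_force: 33.0
```

Emit:
play_rows(
  rows=[
    [0.15, [1, 0.3, 0], 0],
    [0.15, [2, 0.7, 0], 0],
    [0.15, [3, 1, 0], 0],
    [0.15, [3, 1, 0], 0],
    [0.15, [3, 1, 0], 0],
  ],
)

```text
t: 5.8
position: [0.4764, -0.066, 0.0309]
orientation: [[-0.942, -0.336, -0.01], [-0.336, 0.942, -0.002], [0.01, 0.001, -1.0]]
contact_force: [-14.8, -7.0, 9.9]
width: 0.245
gripper_force: 33.8
```

The roller is home: the tool stalls while the push force rises. Releasing and lifting.

Emit:
play_rows(
  rows=[
    [0.15, [-3, -1, 0], 0],
    [0.4, [-4, -1.4, 0], 0],
    [0.6, [-4, -1.4, 0], 0],
    [0.6, [-4, -1.4, 0], 0],
    [0.6, [-4, -1.4, 0], 0],
  ],
)

```text
t: 6.3
position: [0.4787, -0.0652, 0.0321]
orientation: [[-0.941, -0.337, 0.001], [-0.337, 0.941, 0.0], [-0.001, -0.0, -1.0]]
contact_force: [1.0, 0.4, 0.1]
width: 0.601
gripper_force: 0.0
```

Emit:
play_rows(
  rows=[
    [0.6, [0, 0, 20], 0],
    [0.6, [0, 0, 60], 0],
    [0.6, [0, 0, 105], 0],
    [0.6, [0, 0, 150], 0],
    [0.6, [0, 0, 200], 0],
  ],
)

```text
t: 6.8
position: [0.4775, -0.0654, 0.2335]
orientation: [[-0.941, -0.337, -0.0], [-0.337, 0.941, 0.0], [0.0, 0.0, -1.0]]
contact_force: [1.9, 0.9, 0.2]
width: 0.599
gripper_force: 0.0
```

Emit:
play_rows(
  rows=[
    [0.8, [5, 2, 0], 0.14],
    [0.8, [10, 4, 0], 0.28],
    [0.9, [15, 5, 0], 0.42],
    [0.9, [20, 7, 0], 0.56],
    [0.9, [23, 8, 0], 0.7],
  ],
)

```text
t: 7.3
position: [0.5015, -0.0572, 0.232]
orientation: [[-0.498, -0.867, 0.0], [-0.867, 0.498, 0.0], [-0.0, -0.0, -1.0]]
contact_force: [0.9, 0.4, -0.3]
width: 0.901
gripper_force: 0.0
```

Emit:
play_rows(
  rows=[
    [0.9, [0, 0, 0], 0.14],
    [0.9, [0, 0, 0], 0.28],
    [0.9, [0, 0, 0], 0.42],
    [0.9, [0, 0, 0], 0.56],
    [0.9, [0, 0, 0], 0.7],
  ],
)

```text
t: 7.8
position: [0.5011, -0.0573, 0.2319]
orientation: [[0.178, -0.984, 0.0], [-0.984, -0.178, 0.0], [-0.0, -0.0, -1.0]]
contact_force: [0.1, 0.1, 0.2]
width: 0.901
gripper_force: 0.0
```

Emit:
play_rows(
  rows=[
    [0.9, [0, 0, 0], 0.14],
    [0.9, [0, 0, 0], 0.28],
    [0.9, [0, 0, 0], 0.42],
    [0.9, [0, 0, 0], 0.56],
    [0.9, [0, 0, 0], 0.7],
  ],
)

```text
t: 8.3
position: [0.5011, -0.0573, 0.2319]
orientation: [[0.77, -0.638, 0.0], [-0.638, -0.77, 0.0], [0.0, -0.0, -1.0]]
contact_force: [0.0, -0.1, -0.4]
width: 0.903
gripper_force: 0.0
```

Emit:
play_rows(
  rows=[
    [0.9, [0, 0, 0], 0.14],
    [0.9, [0, 0, 0], 0.28],
    [0.9, [0, 0, 0], 0.42],
    [0.9, [0, 0, 0], 0.56],
    [0.9, [0, 0, 0], 0.7],
  ],
)

```text
t: 8.8
position: [0.5012, -0.0573, 0.2319]
orientation: [[1.0, 0.008, 0.0], [0.008, -1.0, 0.0], [0.0, -0.0, -1.0]]
contact_force: [0.6, 0.2, -0.7]
width: 0.898
gripper_force: 0.0
```

Emit:
play_rows(
  rows=[
    [0.9, [0, 0, 0], 0.14],
    [0.9, [0, 0, 0], 0.28],
    [0.9, [0, 0, 0], 0.44],
    [0.9, [0, 0, 0], 0.44],
    [0.9, [0, 0, 0], 0.44],
  ],
)

```text
t: 9.3
position: [0.5011, -0.0574, 0.2319]
orientation: [[0.905, 0.425, 0.0], [0.425, -0.905, 0.0], [0.0, -0.0, -1.0]]
contact_force: [1.1, 0.1, 0.7]
width: 0.897
gripper_force: 0.0
```

Run:
```python
from h import *
import pickle
np.set_printoptions(precision=4,suppress=True)
s=bot.state(); print(s['t'],s['position'],s['orientation'][:,0],s['q'],s['contact_force'],s['wrist_torque'])
c=cam('wrist'); pickle.dump(c,open('cw3.pkl','wb')); cv2.imwrite('pics/w3.png',bot.get_image('wrist'))
```

```text
9.3 [ 0.5011 -0.0574  0.2319] [0.9054 0.4246 0.0002] [ 15.813    3.3727 -18.2373  -0.004  -68.3814  99.3109] [1.1125 0.0806 0.6967] [-0.0159  0.0354 -0.0067]
```

View pics/w3.png

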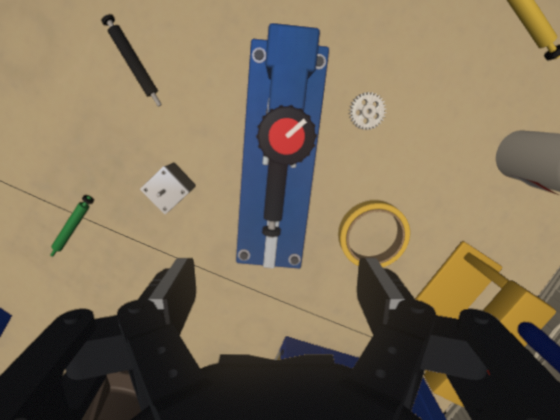

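The knob is at (287,135) with its white mark pointing up and right. The roller's disc is at (272,230), the motor at (168,190) and the gear at (368,111), all in place.

Run:
```python
from h import *
import pickle
np.set_printoptions(precision=4,suppress=True)
c=pickle.load(open('cw3.pkl','rb')); W=cv2.imread('pics/w3.png'); h=cv2.cvtColor(W,cv2.COLOR_BGR2HSV)
k=cv2.inRange(h,(0,150,90),(8,255,255))|cv2.inRange(h,(172,150,90),(180,255,255)); k[:90]=0;k[180:]=0;k[:,:240]=0;k[:,340:]=0
e,ax,_=cv2.fitEllipse(cv2.convexHull(max(cv2.findContours(k,0,1)[0],key=cv2.contourArea)))
print('red',e,ax)
for z in(.18,.183): print(z,onz(c,*e,z))
# black knob outline
b=cv2.inRange(W.max(2),0,75); b[:95]=0;b[160:]=0;b[:,:250]=0;b[:,325:]=0
ct=max(cv2.findContours(b,0,1)[0],key=cv2.contourArea); print('blk',cv2.minEnclosingCircle(ct),cv2.boundingRect(ct), onz(c,*cv2.minEnclosingCircle(ct)[0],.17))
O=np.array([.5132,-.0523]); a=np.radians(19.5); ex=np.array([np.cos(a),np.sin(a)]); ey=np.array([-ex[1],ex[0]])
g=W.max(2)
print([(r,int(g[r,272])) for r in range(214,246)])
for v,z in((220,.063),(231,.063)): p=onz(c,272,v,z)[:2]-O; print(v,p@ex,p@ey)
# base rear edge check
for u,v in((236,263),(302,268),(250,40),(328,47)): p=onz(c,u,v,.012)[:2]-O; print(p@ex,p@ey)
```

```text
red (286.25146484375, 135.92678833007812) (35.827484130859375, 36.38016891479492)
0.18 [ 0.5564 -0.0374  0.18  ]
0.183 [ 0.5565 -0.0373  0.183 ]
blk ((286.0854797363281, 134.60740661621094), 30.149911880493164) (257, 105, 60, 55) [ 0.5567 -0.0375  0.17  ]
[(214, 48), (215, 49), (216, 48), (217, 48), (218, 48), (219, 49), (220, 62), (221, 99), (222, 131), (223, 146), (224, 150), (225, 150), (226, 148), (227, 145), (228, 135), (229, 102), (230, 61), (231, 45), (232, 48), (233, 50), (234, 50), (235, 54), (236, 80), (237, 127), (238, 162), (239, 173), (240, 175), (241, 176), (242, 175), (243, 176), (244, 175), (245, 175)]
220 -0.05506217056492734 0.0012415079902040884
231 -0.0682033824457382 -1.620740642479749e-06
-0.13851095317765255 0.043012511550399105
-0.13716423583903903 -0.04691086248740987
0.13747474405022475 0.04504206106152764
0.13897777873603323 -0.04322631258441109
```

Emit:
play_rows(
  rows=[
    [1, [25, 10, 0], 0],
    [1, [55, 20, 0], 0],
    [1, [55, 20, -20], 0],
    [1, [55, 20, -45], 0],
    [1, [55, 20, -65], 0],
  ],
)

```text
t: 9.85
position: [0.5558, -0.0374, 0.1655]
orientation: [[0.905, 0.425, -0.001], [0.425, -0.905, 0.0], [-0.001, -0.0, -1.0]]
contact_force: [0.6, 0.1, -0.3]
width: 0.995
gripper_force: 0.0
```

Emit:
play_rows(
  rows=[
    [1, [0, 0, -8], 0],
    [1, [0, 0, -16], 0],
    [1, [0, 0, -22], 0],
    [1, [0, 0, -22], 0],
    [1, [0, 0, -22], 0],
  ],
  force=40,
)

```text
t: 10.35
position: [0.5564, -0.0375, 0.1455]
orientation: [[0.904, 0.428, 0.001], [0.428, -0.904, 0.0], [0.001, 0.0, -1.0]]
contact_force: [0.4, 0.1, 0.8]
width: 1.004
gripper_force: 0.0
```

Emit:
play_rows(
  rows=[
    [0.7, [0, 0, 0], 0],
    [0.55, [0, 0, 0], 0],
    [0.4, [0, 0, 0], 0],
    [0.35, [0, 0, 0], 0],
    [0.35, [0, 0, 0], 0],
  ],
)

```text
t: 10.85
position: [0.5565, -0.0379, 0.1455]
orientation: [[0.904, 0.428, 0.001], [0.428, -0.904, -0.001], [0.001, 0.001, -1.0]]
contact_force: [1.5, -3.4, 2.9]
width: 0.447
gripper_force: 39.8
```

```bash
cat > r.py <<'E'
from rig import bot
import numpy as np
np.set_printoptions(precision=4,suppress=True)
s=bot.state(); o=s['orientation']; print(round(s['t'],2),s['position']*1000,'yaw %.4f'%np.arctan2(o[1,0],o[0,0]),'F',s['contact_force'],'T',s['wrist_torque'],'e6',s['effort'][5],'q6 %.2f w %.3f'%(s['q'][5],s['width']))
E
python3 r.py
```

```text
10.85 [556.4604 -37.9353 145.4864] yaw 0.4423 F [ 1.539  -3.3677  2.9136] T [-1.2318 -0.3705 -0.0223] e6 0.002758117188932374 q6 99.06 w 0.447
```

Emit:
play_rows(
  rows=[
    [0.35, [0, -0.5, 0.5], -0.05],
    [0.35, [0, -0.5, 0.3], -0.1],
    [0.35, [0, -0.5, 0.15], -0.15],
    [0.35, [0, -0.5, 0], -0.2],
    [0.35, [0, -0.5, -0.15], -0.25],
  ],
)

```text
t: 11.35
position: [0.5564, -0.038, 0.145]
orientation: [[0.982, 0.189, 0.001], [0.189, -0.982, 0.0], [0.001, 0.0, -1.0]]
contact_force: [0.8, -1.1, 2.2]
width: 0.447
gripper_force: 39.9
```

```bash
python3 r.py
```

```text
11.35 [556.4101 -37.9858 145.0273] yaw 0.1904 F [ 0.7522 -1.0827  2.2063] T [-0.4524 -0.3848  0.1274] e6 0.6850574165582657 q6 84.68 w 0.447
```

Emit:
play_rows(
  rows=[
    [0.35, [0, 0, -0.16], -0.05],
    [0.35, [0, 0, -0.32], -0.1],
    [0.35, [0, 0, -0.48], -0.15],
    [0.35, [0, 0, -0.64], -0.2],
    [0.35, [0, 0, -0.8], -0.25],
  ],
)

```text
t: 11.85
position: [0.5565, -0.0379, 0.1442]
orientation: [[0.998, -0.06, 0.001], [-0.06, -0.998, 0.0], [0.001, -0.0, -1.0]]
contact_force: [0.9, -0.8, 1.8]
width: 0.445
gripper_force: 40.0
```

```bash
python3 r.py
```

```text
11.85 [556.5094 -37.8648 144.2422] yaw -0.0596 F [ 0.9054 -0.8374  1.7729] T [-0.2024 -0.4059  0.0912] e6 0.684302318841219 q6 70.36 w 0.445
```

Emit:
play_rows(
  rows=[
    [0.35, [0, 0, -0.1], -0.05],
    [0.35, [0, 0, -0.2], -0.1],
    [0.35, [0, 0, -0.35], -0.15],
    [0.35, [0, 0, -0.5], -0.2],
    [0.35, [0, 0, -0.65], -0.25],
  ],
)

```text
t: 12.35
position: [0.5566, -0.0377, 0.1436]
orientation: [[0.952, -0.305, 0.001], [-0.305, -0.952, 0.0], [0.001, -0.001, -1.0]]
contact_force: [1.2, -1.1, 1.0]
width: 0.445
gripper_force: 40.0
```

```bash
python3 r.py
```

```text
12.35 [556.6104 -37.7495 143.5731] yaw -0.3096 F [ 1.2301 -1.1082  1.0373] T [-0.082  -0.5736  0.1048] e6 0.682023111730814 q6 56.04 w 0.445
```

Emit:
play_rows(
  rows=[
    [0.35, [0, 0, -0.16], -0.05],
    [0.35, [0, 0, -0.32], -0.1],
    [0.35, [0, 0, -0.48], -0.15],
    [0.35, [0, 0, -0.64], -0.2],
    [0.35, [0, 0, -0.8], -0.25],
  ],
)

```text
t: 12.85
position: [0.5568, -0.0377, 0.1428]
orientation: [[0.847, -0.531, 0.002], [-0.531, -0.847, 0.001], [0.001, -0.001, -1.0]]
contact_force: [2.8, -0.4, 1.0]
width: 0.447
gripper_force: 40.0
```

```bash
python3 r.py
```

```text
12.85 [556.7727 -37.6752 142.8237] yaw -0.5596 F [ 2.8256 -0.4278  1.0288] T [ 0.0123 -0.7373  0.1043] e6 0.6811635755002499 q6 41.71 w 0.447
```

Emit:
play_rows(
  rows=[
    [0.35, [0.2, 0, -0.15], -0.05],
    [0.35, [0.4, 0, -0.3], -0.1],
    [0.35, [0.4, 0, -0.45], -0.15],
    [0.35, [0.4, 0, -0.6], -0.2],
    [0.35, [0.4, 0, -0.75], -0.25],
  ],
)

```text
t: 13.35
position: [0.5571, -0.0376, 0.142]
orientation: [[0.69, -0.724, 0.001], [-0.724, -0.69, 0.001], [0.001, -0.001, -1.0]]
contact_force: [1.4, -0.7, 1.3]
width: 0.45
gripper_force: 40.0
```

```bash
python3 r.py
```

```text
13.35 [557.0693 -37.6434 142.0071] yaw -0.8096 F [ 1.408  -0.6979  1.3206] T [ 0.0202 -0.6338  0.1029] e6 0.6807474419474602 q6 27.40 w 0.450
```

Emit:
play_rows(
  rows=[
    [0.35, [0, 0, -0.16], -0.05],
    [0.35, [0, 0, -0.32], -0.1],
    [0.35, [0, 0, -0.48], -0.15],
    [0.35, [0, 0, -0.64], -0.2],
    [0.35, [0, 0, -0.8], -0.25],
  ],
)

```text
t: 13.85
position: [0.5572, -0.0376, 0.1413]
orientation: [[0.489, -0.872, 0.002], [-0.872, -0.489, 0.001], [0.0, -0.002, -1.0]]
contact_force: [1.8, 0.5, 1.2]
width: 0.447
gripper_force: 40.0
```

```bash
python3 r.py
```

```text
13.85 [557.2316 -37.6247 141.2611] yaw -1.0595 F [1.785  0.4525 1.2301] T [-0.0383 -0.8628  0.1448] e6 0.6798163242638111 q6 13.08 w 0.447
```

Emit:
play_rows(
  rows=[
    [0.35, [0.2, 0, -0.15], -0.05],
    [0.35, [0.3, 0, -0.3], -0.1],
    [0.35, [0.3, 0, -0.45], -0.15],
    [0.35, [0.3, 0, -0.6], -0.2],
    [0.35, [0.3, 0, -0.75], -0.25],
  ],
)

```text
t: 14.35
position: [0.5575, -0.0377, 0.1405]
orientation: [[0.258, -0.966, 0.002], [-0.966, -0.258, 0.0], [-0.0, -0.002, -1.0]]
contact_force: [1.7, -0.2, 0.5]
width: 0.449
gripper_force: 40.0
```

```bash
python3 r.py
```

```text
14.35 [557.4835 -37.6769 140.4895] yaw -1.3095 F [ 1.7167 -0.1607  0.4603] T [-0.1809 -0.907   0.1285] e6 0.6795606762170792 q6 -1.24 w 0.449
```

Emit:
play_rows(
  rows=[
    [0.35, [0, 0, -0.16], -0.05],
    [0.35, [0, 0, -0.32], -0.1],
    [0.35, [0, 0, -0.48], -0.15],
    [0.35, [0, 0, -0.64], -0.2],
    [0.35, [0, 0, -0.8], -0.25],
  ],
)

```text
t: 14.85
position: [0.5577, -0.0378, 0.1398]
orientation: [[0.011, -1.0, 0.002], [-1.0, -0.011, 0.0], [-0.0, -0.002, -1.0]]
contact_force: [1.9, -1.1, 0.7]
width: 0.45
gripper_force: 40.0
```

```bash
python3 r.py
```

```text
14.85 [557.6673 -37.7512 139.7591] yaw -1.5595 F [ 1.8756 -1.1006  0.6925] T [-0.3796 -1.0252  0.1652] e6 0.6784848310053349 q6 -15.56 w 0.450
```

```bash
cat > a.py <<'E'
from rig import bot
import numpy as np,sys
np.set_printoptions(precision=4,suppress=True)
L=[]
for i in range(int(sys.argv[1])):
    s=bot.state(); L.append(np.r_[s['wrist_torque'][2],s['effort'][5],s['contact_force']]); bot.get_image('side')
L=np.array(L); print(L[:,0],L[:,1]); print(L.mean(0),L.std(0))
E
python3 a.py 8
```

```text
[ 0.1652  0.1098 -0.0101  0.0005 -0.0191 -0.0348 -0.0583 -0.0153] [ 0.6785  0.429  -0.7467 -0.3158 -0.0876 -0.0102  0.0093  0.0107]
[ 0.0172 -0.0041  2.9357 -0.7888  0.6765] [0.0727 0.4046 0.6234 0.3565 0.5382]
```

Emit:
play_rows(
  rows=[
    [0.35, [0, 0, -0.05], -0.015],
    [0.35, [0, 0, -0.1], -0.03],
    [0.35, [0, 0, -0.15], -0.045],
    [0.35, [0, 0, -0.2], -0.06],
    [0.35, [0, 0, -0.25], -0.075],
  ],
)

```text
t: 15.75
position: [0.5573, -0.0379, 0.1394]
orientation: [[-0.063, -0.998, 0.001], [-0.998, 0.063, 0.0], [-0.0, -0.001, -1.0]]
contact_force: [4.3, -1.3, 0.9]
width: 0.445
gripper_force: 40.1
```

```bash
python3 r.py; python3 a.py 6
```

```text
15.75 [557.2822 -37.9369 139.4419] yaw -1.6338 F [ 4.2531 -1.2769  0.9453] T [-0.2405 -2.4188  0.1189] e6 0.10306356009095907 q6 -19.82 w 0.445
[0.1189 0.093  0.1432 0.1214 0.0887 0.0677] [ 0.1031 -0.0112 -0.2983 -0.165  -0.1132 -0.1001]
[ 0.1055 -0.0975  4.9512 -0.7027  0.8933] [0.0249 0.1244 0.4617 0.4524 0.4143]
```

e6 fits 1.67·speed − load torque with very little noise (load ≈ 0.147 N m), so there has been no contact yet. I'm continuing with e6 as the gauge.

Emit:
play_rows(
  rows=[
    [0.35, [0.4, -0.1, -0.16], -0.05],
    [0.35, [0.8, -0.2, -0.32], -0.1],
    [0.35, [0.8, -0.2, -0.48], -0.15],
    [0.35, [0.8, -0.2, -0.64], -0.2],
    [0.35, [0.8, -0.2, -0.8], -0.25],
  ],
)

```text
t: 16.55
position: [0.5576, -0.0382, 0.1385]
orientation: [[-0.309, -0.951, 0.0], [-0.951, 0.309, -0.0], [0.0, -0.0, -1.0]]
contact_force: [4.6, -0.9, 1.9]
width: 0.443
gripper_force: 40.1
```

```bash
python3 r.py
```

```text
16.55 [557.557  -38.2271 138.4851] yaw -1.8853 F [ 4.6478 -0.9039  1.8756] T [-0.3652 -1.7924  0.1226] e6 0.6809003837406635 q6 -34.18 w 0.443
```

Emit:
play_rows(
  rows=[
    [0.35, [0, 0, -0.16], -0.05],
    [0.35, [0, 0, -0.32], -0.1],
    [0.35, [0, 0, -0.48], -0.15],
    [0.35, [0, 0, -0.64], -0.2],
    [0.35, [0, 0, -0.8], -0.25],
  ],
)

```text
t: 17.05
position: [0.5576, -0.0384, 0.1377]
orientation: [[-0.535, -0.845, 0.0], [-0.845, 0.535, -0.0], [0.0, -0.0, -1.0]]
contact_force: [3.7, -1.3, 1.1]
width: 0.443
gripper_force: 40.1
```

```bash
python3 r.py
```

```text
17.05 [557.5903 -38.363  137.7125] yaw -2.1352 F [ 3.7185 -1.3233  1.1257] T [-0.5227 -1.8572  0.2049] e6 0.6546836346387863 q6 -48.50 w 0.443
```

Contact felt: e6 dropped by 0.025, about 8 N.

Emit:
play_rows(
  rows=[
    [0.35, [0.3, -0.1, -0.15], -0.05],
    [0.35, [0.6, -0.2, -0.3], -0.1],
    [0.35, [0.6, -0.2, -0.45], -0.15],
    [0.35, [0.6, -0.2, -0.6], -0.2],
    [0.35, [0.6, -0.2, -0.75], -0.25],
  ],
)

```text
t: 17.55
position: [0.5577, -0.0386, 0.1369]
orientation: [[-0.727, -0.686, -0.001], [-0.686, 0.727, -0.0], [0.001, 0.0, -1.0]]
contact_force: [2.9, -0.8, 2.2]
width: 0.446
gripper_force: 40.2
```

```bash
python3 r.py
```

```text
17.55 [557.7163 -38.599  136.85  ] yaw -2.3852 F [ 2.9062 -0.7812  2.2023] T [-0.5139 -1.3268  0.1802] e6 0.6308533251285553 q6 -62.79 w 0.446
```

Emit:
play_rows(
  rows=[
    [0.35, [0.3, -0.1, -0.13], -0.05],
    [0.35, [0.5, -0.1, -0.25], -0.1],
    [0.35, [0.5, -0.1, -0.4], -0.15],
    [0.35, [0.5, -0.1, -0.55], -0.2],
    [0.35, [0.5, -0.1, -0.7], -0.25],
  ],
)

```text
t: 18.05
position: [0.5578, -0.0388, 0.136]
orientation: [[-0.874, -0.485, -0.002], [-0.485, 0.875, -0.001], [0.002, 0.0, -1.0]]
contact_force: [2.6, -1.0, 2.7]
width: 0.448
gripper_force: 40.2
```

```bash
python3 r.py
```

```text
18.05 [557.8112 -38.7628 136.014 ] yaw -2.6352 F [ 2.6058 -1.0204  2.6589] T [-0.5844 -0.9028  0.2291] e6 0.6056246347725391 q6 -77.08 w 0.448
```

Load is about 24 N by torque and up to 28 N by travel, so I'm stopping here. Releasing and rising straight up.

Emit:
play_rows(
  rows=[
    [0.35, [0, 0, 0.5], 0],
    [0.6, [0, 0, 0.5], 0],
    [0.9, [0, 0, 0.5], 0],
    [1, [0, 0, 0.5], 0],
    [1, [0, 0, 0.5], 0],
  ],
)

```text
t: 18.55
position: [0.5581, -0.0385, 0.1363]
orientation: [[-0.873, -0.487, -0.001], [-0.487, 0.873, -0.0], [0.001, 0.0, -1.0]]
contact_force: [0.7, -0.1, -0.0]
width: 0.994
gripper_force: 0.0
```

Emit:
play_rows(
  rows=[
    [1, [0, 0, 10], 0],
    [1, [0, 0, 30], 0],
    [1, [0, 0, 60], 0],
    [1, [0, 0, 90], 0],
    [1, [0, 0, 110], 0],
  ],
)

```text
t: 19.05
position: [0.5592, -0.0386, 0.2498]
orientation: [[-0.873, -0.487, 0.003], [-0.487, 0.873, 0.0], [-0.003, -0.001, -1.0]]
contact_force: [0.5, 1.6, 1.0]
width: 0.998
gripper_force: 0.0
```

Emit:
play_rows(
  rows=[
    [1, [15, 25, 0], 0],
    [1, [30, 50, 0], 0],
    [1, [40, 70, 0], 0],
    [1, [40, 70, 0], 0],
    [1, [40, 70, 0], 0],
  ],
)

```text
t: 19.55
position: [0.5984, 0.0319, 0.2464]
orientation: [[-0.873, -0.488, -0.001], [-0.488, 0.873, -0.0], [0.001, 0.0, -1.0]]
contact_force: [0.8, -0.4, -0.7]
width: 1.0
gripper_force: 0.0
```

Run:
```python
from h import *
cv2.imwrite('pics/s9.png',cv2.resize(bot.get_image('side')[190:300,210:340],None,fx=5,fy=5,interpolation=cv2.INTER_CUBIC))
cv2.imwrite('pics/w9.png',bot.get_image('wrist'))
```

```text
(no output)
```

View pics/s9.png

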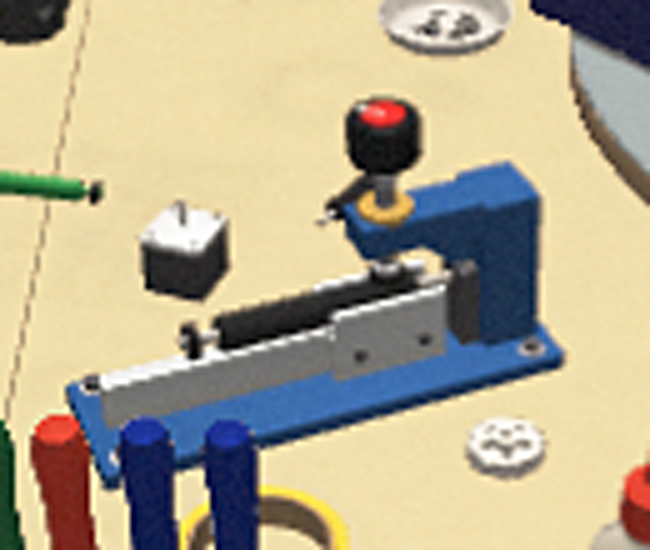

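View pics/w9.png

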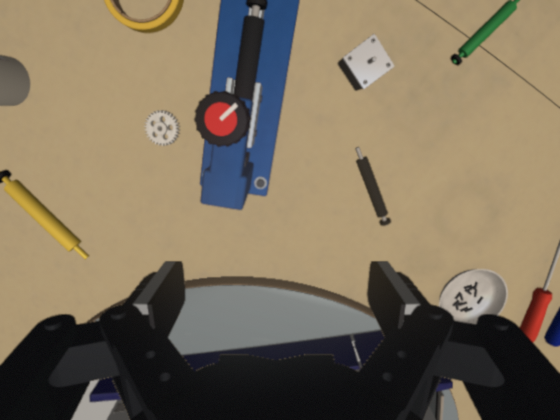

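The side crop shows the foot pressed on the roller at (388,268) and the shaft inside the stop at (465,290). The motor, gear and tape are undisturbed. The wrist view shows the knob's mark turned along with the hand, so the grip didn't slip.

```bash
python3 -c "
from rig import bot
print(bot.job_done())"
```

```text
the job is handed in; nothing more can be done
None
```

The job is handed in: the roller is home against the end stop, the clamp holds it with an estimated 24–28 N, and the things around it were not moved.

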